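# Tighten the strainer pot's torque cap to its click

### The job

The black two-lugged cap of the oil strainer pot is only loosely screwed on. Turn it clockwise (seen from above), for instance by pushing on its lugs, until it seats and its torque clutch clicks past the notch once, and stop there: a second click over-tightens it. Leave the other things on the bench where they are, and back away when done.

Things in the scene. Friction and masses are not known exactly. Their poses are not given: they have to be found in the camera images.
- plate: Fixed grey-painted steel base plate, 160 mm (its x) by 290 mm (its y, from -100 to +190 mm), 12 mm thick. Its origin is on the bench, directly under the cap's turning axis. The round aluminium strainer pot stands there, 100 mm across, from 12 to 68 mm above the bench.
- riser_top (a point): Centre of the top of a fixed steel riser pipe, 242 mm above the bench, 125 mm from the cap's axis along the plate's +y. Pipe 38 mm across, foot 68 mm, head 50 mm. The gripper must keep clear of it.
- cap_top (a point): Centre of the black cap's flat top, on its vertical turning axis, 106 mm above the bench; z up, x along the line through the lugs. The cap is a disc 88 mm across with its underside at 79 mm, and two upright lugs, straight across from each other. A 12 mm pin in its top hops at a click. How far the thread still turns until it seats is unknown: 0.5 to 1.8 rad, about 1.5 N at a lug.
- lug_a (a point): Centre of the top of one lug, 60 mm from the axis, 117 mm above the bench. A lug is a plain upright block reaching from 36 to 72 mm from the axis, 16 mm thick, from 79 to 117 mm above the bench.
- lug_b (a point): Centre of the top of the other, identical lug, straight across, 60 mm from the axis, 117 mm above the bench.
- cap (a joint): Turn of the cap in its torque clutch, relative to the thread below it, rad, growing clockwise. About 0 while the thread still turns. Once seated the cap resists, up to about 10 N at a lug, lets go at about 0.3 and the lug jumps ahead into the next notch at 0.6: one click. The notch after that, at 1.2, is two clicks: over-tightened.
- hoop: Bystander: flat steel ring, 52 mm across, 12 mm high, lying on the plate beside the pot and the riser; origin at the centre of its underside.
- bung: Bystander: brass drum bung, 52 mm across, 24 mm high, on the bench near the plate; origin at the centre of its underside.
- spanner: Bystander: steel spanner, 200 mm long, lying on the bench beside the plate; origin at its middle.
- spraycan: Bystander: upright can, 66 mm across, 190 mm high; origin at the centre of its underside.
- jug: Bystander: white mug-shaped measuring jug, 120 mm across, 170 mm high; origin at the centre of its underside.
- funnel: Bystander: orange funnel standing mouth down, 150 mm across, 160 mm high; origin at the centre of its mouth.

How it is judged:
By the outcome, as a careful person would: the job done as asked, in the order asked, and still so for the second after the job is handed in, with the robot touching nothing.
It also fails if it takes over 61 s, if anything falls off the work surface, if the arm or the gripper's body presses on something with over 40 N, if the wrist force passes 120 N, or if a joint passes its speed limit or range.

### The arm

A 6-joint arm with a two-finger parallel gripper is mounted at the origin on the work surface. World frame = base frame: x ahead of the robot, y to its left, z up, the work surface at z = 0. Lengths are in m, angles in rad, forces in N, time in s.
With the tool pointing down it reaches from about 0.35 to 0.975 m from the base axis. Payload 4.9 kg.
Tool frame: the origin (TCP) lies midway between the tips of the shut fingers; the grasp point (between the pads) lies 19 mm behind it; z points along the fingers, y is the line along which they close (so a half turn about z gives the same grasp; the last joint's range is limited). The gripper opens to 85 mm and grips with 20 to 120 N. Pads are 22 mm wide; open, the fingers measure 114 mm over their backs; the gripper's body (76 mm by 85 mm) begins 54 mm behind the grasp point. The pads swing forward as they close: fully open they stand 13 mm farther back than shut.
Start: joints at [1.189, 0.053, 1.613, -0, 1.476, -0.119], TCP at [0.162, 0.604, 0.231] pointing down, gripper open.
Joint ranges: [-3.01, 3.01], [-1.01, 2.22], [0.06, 2.58], [-1.02, 4.17], [0.09, 2.62], [-3.14, 3.14]. Speed limits (rad/s): [2.57, 2.57, 3.14, 3.14, 3.14, 3.14].

### API

Orientations are given as a rotation vector (axis times angle).
In Python, from station import manip, viewer, ticket, regions_of gives the robot as it stands.
- The arm moves only by the shell command python3 -m creep 'ROWS' [FORCE]. ROWS is text: rows parted by semicolons, each of 7 numbers parted by spaces: the shift along the tool's x, y, z scaled (see below), then the turn, a rotation vector about the tool's x, y, z scaled (see below), then the opening, from -1 (shut) to 1 (fully open). In form: tx ty tz ax ay az hand; .... A call has exactly 8 rows; each row is the pose to reach, as a shift and turn from the pose commanded when the call began, along the tool's axes at that moment; what a row does not reach only later rows make up. The controller multiplies each number of a shift by 0.3 m and each number of a turn by pi/2 rad. A row lasts 1/8 s, in which the tool goes at most 62.5 mm and 10.7 degrees, less where a joint would pass 70% of its speed; a pose out of reach is approached as far as the arm can. A call with a number of a shift or a turn outside -1 to 1 is refused whole. A call with a gripper value outside its range is refused whole. The fingers move at their own pace and stop on an object; FORCE is the grip in N (left out, the last holds). Time passes only in rows, so rows that repeat a pose let the fingers close, or fill a call up. It gives the time, the measured TCP pose, the force, the opening and the grip force at its end, in the units of the state.
- manip.observe(): the state, without advancing time (a new reading comes with each control period).
- viewer.camera(name): name is "side" or "top" or "wrist"; returns the picture (420x560x3 uint8, red, green, blue); there is no depth.
- viewer.camera_info(name): a dict with "K" (3x3 intrinsics, pixels), "R" (3x3) and "t" (3): a world point X has camera coordinates R X + t; the wrist camera has in their place "hand_eye" (4x4, takes a point from camera to tool coordinates, whose origin is the TCP and whose axes are the flange's). Camera axes: x right, y down, z forward; pixel columns grow to the right and rows downward; lengths in m; the calibration is good to about 2 mm. A picture is of the moment at which its call begins: read the wrist's pose just before it. camera_info takes no time and is no camera call.
- ticket.sign_off(): hands the job in; it is judged then, once.
Trained networks look in the newest picture that a camera, given by its name, has taken for a name from the list of things; names that differ only in an ending like _2 or _b are one class to them, and where a whole thing is asked for, a point or a joint stands for the part that bears it (a point fixed in the world has none). Each returns a list of dicts, best first, with "conf" (0 to 1); they miss things now and then, are a little off and sometimes report something else, mostly with a low value. They report only what shows in the picture. A call takes as long as a camera call.
- regions_of(camera, name): "region" (420x560 bool, what is visible of it) and "point" ([column, row] in pixels, amid what is visible of it).
The state is a dict: "time_s": time; "joint_pos": joint angles; "dq": joint speeds; "tau": joint torques, N m; "ee_pos": TCP position; "tcp_rot": TCP orientation; "force": force on the tool from outside, world axes, zero at the start; "ft_torque": the same for the moment, N m; "gripper_width": opening from 0.0 (shut) to 1.0 (fully open); "grip_force": force on a finger pad.
Only numpy, scipy, OpenCV 4.12 (cv2) and the standard library are available. Lean on these libraries where they do the work, as an engineer would, in place of code of your own. Each camera call takes 0.05 s, during which the arm holds its last target. There are 200 camera calls.

## Working session

There is one attempt and no reset: what is moved stays moved. The work goes in short steps, Python scripts to look and compute and a shell command to move; the robot and the scene stay as the last step left them, time stands still between calls to the robot, and variables do not carry over. Pictures are saved under pics/ and viewed, at most 10 in all, crops included, and the job is handed in when it is done.

```bash
ls; mkdir -p pics
cat > h.py <<'E'
import numpy as np, cv2
from scipy.spatial.transform import Rotation as Rn
from station import manip, viewer, ticket, regions_of
def snap(n,f):
    im=viewer.camera(n); cv2.imwrite('pics/'+f,im[:,:,::-1].copy()); return im
def onz(n,px,z):
    c=viewer.camera_info(n);K,R,t=map(np.array,(c['K'],c['R'],c['t']))
    d=R.T@np.linalg.solve(K,[px[0],px[1],1.]); o=-R.T@t
    return o+d*(z-o[2])/d[2]
def proj(n,X):
    c=viewer.camera_info(n);K,R,t=map(np.array,(c['K'],c['R'],c['t']))
    p=K@(R@np.array(X)+t); return p[:2]/p[2]
E
python3 - <<'E'
from h import *
s=manip.observe(); print(s)
a=snap('top','top1.png'); 
for n in ['cap_top','lug_a','riser_top','hoop','plate','spraycan','jug','funnel','bung','spanner']:
    for r in regions_of('top',n)[:3]: print('top',n,round(r['conf'],2),np.round(r['point']),r['region'].sum(), np.round(onz('top',r['point'],dict(cap_top=.106,lug_a=.117,riser_top=.242,plate=.012).get(n,.02)),3))
b=snap('side','side1.png')
for n in ['cap_top','lug_a']:
    for r in regions_of('side',n)[:3]: print('side',n,round(r['conf'],2),np.round(r['point']),r['region'].sum())
cv2.imwrite('pics/both.png',cv2.resize(np.hstack([a,b])[:,:,::-1],(800,300)))
E
```

```text
pics
{'time_s': 0.0, 'joint_pos': array([ 1.18900123e+00,  5.33689863e-02,  1.61427834e+00, -3.86245800e-06,
        1.47599015e+00, -1.18999025e-01]), 'dq': array([ 7.22078641e-04,  4.48565667e-04, -7.01799529e-04, -6.84028006e-04,
        5.58632239e-04,  7.04707710e-05]), 'tau': array([-2.03706964e-03, -3.93680155e+01, -3.70176351e+01, -2.12363634e-04,
        7.12972018e-03, -1.94181627e-05]), 'ee_pos': array([0.16213326, 0.60296844, 0.23006485]), 'tcp_rot': array([-4.11545596e-01, -3.11401108e+00,  3.11282023e-03]), 'force': array([0.58958697, 0.20217494, 0.14036954]), 'ft_torque': array([ 0.03091046, -0.08845837,  0.03923963]), 'grip_force': 0.0, 'gripper_width': 0.9980556822397484}
top cap_top 0.56 [311. 215.] 1109 [ 0.585 -0.053  0.106]
top lug_a 0.78 [310. 216.] 1061 [ 0.581 -0.051  0.117]
top riser_top 0.76 [288. 230.] 4759 [0.53  0.006 0.242]
top riser_top 0.29 [140. 152.] 2604 [0.715 0.36  0.242]
top hoop 0.71 [280. 216.] 167 [0.592 0.028 0.02 ]
top hoop 0.58 [457. 260.] 1071 [ 0.477 -0.457  0.02 ]
top plate 0.56 [290. 232.] 4564 [ 0.549 -0.001  0.012]
top spraycan 0.92 [459. 260.] 1012 [ 0.476 -0.463  0.02 ]
top jug 0.57 [140. 152.] 2473 [0.771 0.424 0.02 ]
top jug 0.29 [307. 166.] 349 [ 0.735 -0.046  0.02 ]
top funnel 0.63 [141. 286.] 2313 [0.398 0.402 0.02 ]
top bung 0.52 [350. 254.] 276 [ 0.491 -0.164  0.02 ]
top spanner 0.63 [307. 166.] 489 [ 0.735 -0.046  0.02 ]
side cap_top 0.93 [296. 242.] 1428
side lug_a 0.91 [297. 241.] 1316
```

View pics/top1.png

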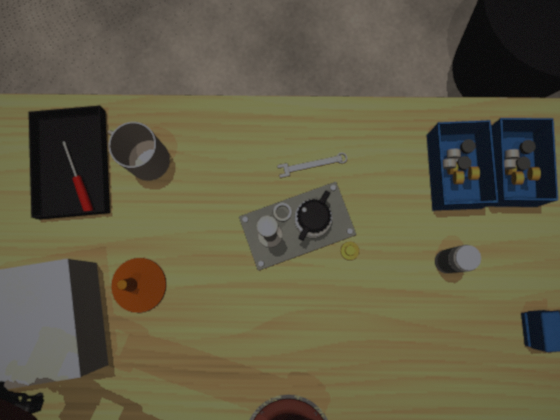

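View pics/side1.png

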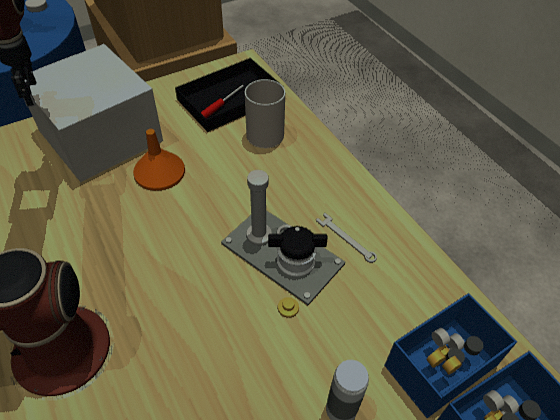

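The top view shows the cap at about (315,215), with lugs at about (325,198) and (303,238). The riser head is at about (268,225). The side view shows the cap at about (297,242). Next I'll refine the axis and lug angle from both views.

```bash
cat >> h.py <<'E'
def fit(n,name,c0,th0,r=None):
    """fit cap silhouette (disc+lugs) to region; returns x,y,theta"""
    from scipy.optimize import minimize
    m=(regions_of(n,name)[0]['region'] if r is None else r)
    def sil(p):
        im=np.zeros((420*4,560*4),np.uint8)
        def hull(P): 
            q=np.array([proj(n,X) for X in P])*4+2
            cv2.fillConvexPoly(im,cv2.convexHull(q.astype(np.int32)),1)
        a=np.linspace(0,2*np.pi,24)
        hull([(p[0]+.044*np.cos(t),p[1]+.044*np.sin(t),z) for t in a for z in(.079,.106)])
        c,s=np.cos(p[2]),np.sin(p[2])
        for g in(1,-1):
            hull([(p[0]+c*u*g-s*v,p[1]+s*u*g+c*v,z) for u in(.036,.072) for v in(-.008,.008) for z in(.079,.117)])
        return im
    M=cv2.resize(m.astype(np.uint8),(2240,1680),interpolation=cv2.INTER_NEAREST)
    f=lambda p:1-(M&sil(p)).sum()/(M|sil(p)).sum()
    s0=np.array([[0,0,0],[.01,0,0],[0,.01,0],[0,0,.25]])+[*c0,th0]
    o=minimize(f,s0[0],method='Nelder-Mead',options=dict(initial_simplex=s0,maxiter=90)); return o.x,1-o.fun
E
python3 - <<'E'
from h import *
viewer.camera('top'); print(fit('top','cap_top',(.585,-.06),-.5)); print('riser',onz('top',(268,225),.242))
viewer.camera('side'); print(fit('side','cap_top',(.585,-.06),-.5)); print(onz('side',(258,177),.242))
s=manip.observe(); R=Rn.from_rotvec(s['tcp_rot']); print(R.as_matrix().round(3))
print(R.inv().apply(np.array([.585,-.058,.35])-s['ee_pos'])/.3)
E
```

```text
Traceback (most recent call last):
  File "h.py", line 31, in fit
    o=minimize(f,s0[0],method='Nelder-Mead',options=dict(initial_simplex=s0,maxiter=90)); return o.x,1-o.fun
  File "h.py", line 29, in <lambda>
    f=lambda p:1-(M&sil(p)).sum()/(M|sil(p)).sum()
                    ~~~^^^
  File "h.py", line 26, in sil
    hull([(p[0]+c*u*g-s*v,p[1]+s*u*g+c*v,z) for u in(.036,.072) for v in(-.008,.008) for z in(.079,.117)])
    ~~~~^^^^^^^^^^^^^^^^^^^^^^^^^^^^^^^^^^^^^^^^^^^^^^^^^^^^^^^^^^^^^^^^^^^^^^^^^^^^^^^^^^^^^^^^^^^^^^^^^^
  File "h.py", line 20, in hull
    q=np.array([proj(n,X) for X in P])*4+2
                ~~~~^^^^^
  File "h.py", line 11, in proj
    c=viewer.camera_info(n);K,R,t=map(np.array,(c['K'],c['R'],c['t']))
ValueError: time passes only in moves, steps and waits
```

```bash
sed -i 's/viewer.camera_info(n);/info(n);/; s/^def snap/import functools\n@functools.cache\ndef info(n): return viewer.camera_info(n)\ndef snap/' h.py
python3 - <<'E'
from h import *
viewer.camera('top'); print(fit('top','cap_top',(.585,-.06),-.5)); print('riser',onz('top',(268,225),.242))
viewer.camera('side'); print(fit('side','cap_top',(.585,-.06),-.5)); print(onz('side',(258,177),.242))
s=manip.observe(); R=Rn.from_rotvec(s['tcp_rot']); print(R.as_matrix().round(3))
print(s['time_s'],R.inv().apply(np.array([.585,-.058,.35])-s['ee_pos'])/.3)
print(info('wrist'))
E
```

```text
(array([ 0.58285464, -0.06258315, -0.52153882]), np.float64(0.9440648523451072))
riser [0.54228166 0.05203223 0.242     ]
(array([ 0.58668242, -0.06002187, -0.51661991]), np.float64(0.9366886003912502))
[0.54315488 0.05316419 0.242     ]
[[-0.966  0.26  -0.   ]
 [ 0.26   0.966 -0.   ]
 [ 0.    -0.    -1.   ]]
1.0 [-1.93336228 -1.76333794 -0.39563772]
{'K': array([[364.593529  ,   0.        , 281.22430264],
       [  0.        , 364.593529  , 210.97951894],
       [  0.        ,   0.        ,   1.        ]]), 'hand_eye': array([[-5.14385148e-04, -9.45397969e-01, -3.25917804e-01,
         8.46945841e-02],
       [ 9.99999572e-01, -2.35707555e-04, -8.94542983e-04,
         1.35362559e-03],
       [ 7.68877831e-04, -3.25918124e-01,  9.45397686e-01,
        -1.42369625e-01],
       [ 0.00000000e+00,  0.00000000e+00,  0.00000000e+00,
         1.00000000e+00]])}
```

```bash
python3 -m creep '0 0 -0.2 0 0 0 1; 0 0 -0.4 0 0 0 1; -0.1 -0.09 -0.4 0 0 0.06 1; -0.25 -0.23 -0.4 0 0 0.14 1; -0.4 -0.37 -0.4 0 0 0.22 1; -0.55 -0.5 -0.4 0 0 0.3 1; -0.7 -0.64 -0.4 0 0 0.38 1; -0.8 -0.73 -0.4 0 0 0.42 1'
python3 - <<'E'
from h import *
s=manip.observe(); R=Rn.from_rotvec(s['tcp_rot']);print(s['joint_pos'].round(2))
print(R.as_matrix().round(3)[:,1],s['time_s'],R.inv().apply(np.array([.585,-.061,.35])-s['ee_pos'])/.3)
E
```

```text
time_s: 2.0
ee_pos: [0.3381, 0.3276, 0.3516]
tcp_rot: [1.404, 2.81, 0.001]
force: [1.2, 0.9, 0.7]
gripper_width: 0.999
grip_force: 0.0
[ 0.61 -0.37  1.79 -0.    1.72 -0.03]
[0.8   0.601 0.001] 2.0 [-1.52996883 -0.12002573  0.00563408]
```

```bash
python3 -m creep '-0.1 -0.01 0 0 0 0.04 1; -0.25 -0.02 0 0 0 0.08 1; -0.4 -0.03 0 0 0 0.13 1; -0.55 -0.04 0 0 0 0.18 1; -0.7 -0.05 0 0 0 0.23 1; -0.8 -0.06 0 0 0 0.28 1; -0.9 -0.07 0 0 0 0.34 1; -1 -0.08 0 0 0 0.4 1'
python3 - <<'E'
from h import *
s=manip.observe(); R=Rn.from_rotvec(s['tcp_rot']);print(s['joint_pos'].round(2))
print(R.as_matrix().round(3)[:,1],s['time_s'],R.inv().apply(np.array([.585,-.061,.25])-s['ee_pos'])/.3)
E
```

```text
time_s: 3.0
ee_pos: [0.4997, 0.0751, 0.3514]
tcp_rot: [2.203, 2.24, 0.0]
force: [-0.4, 0.1, -0.6]
gripper_width: 1.0
grip_force: 0.0
[ 0.   -0.28  1.72  0.    1.7  -0.01]
[1.    0.017 0.   ] 3.0 [-0.45827017  0.27675591  0.33812868]
```

```bash
python3 -m creep '-0.1 0.06 0 0 0 0 1; -0.22 0.13 0 0 0 0 1; -0.34 0.2 0 0 0 0 1; -0.42 0.255 0 0 0 0 1; -0.458 0.277 0.04 0 0 0 1; -0.458 0.277 0.1 0 0 0 1; -0.458 0.277 0.15 0 0 0 1; -0.458 0.277 0.15 0 0 0 1'
python3 - <<'E'
from h import *
s=manip.observe(); R=Rn.from_rotvec(s['tcp_rot']).as_matrix()
w=viewer.camera_info('wrist'); T=np.eye(4);T[:3,:3]=R;T[:3,3]=s['ee_pos'];C=np.linalg.inv(T@np.array(w['hand_eye']))
import h; i=dict(K=w['K'],R=C[:3,:3],t=C[:3,3]); h.info=lambda n:i
im=snap('wrist','w1.png'); print(fit('wrist','cap_top',(.585,-.061),-.52))
print(s['ee_pos'],s['time_s'],s['joint_pos'].round(2))
E
```

```text
time_s: 4.0
ee_pos: [0.5837, -0.0585, 0.3036]
tcp_rot: [-2.195, -2.242, 0.003]
force: [-0.0, 0.1, -0.0]
gripper_width: 1.001
grip_force: 0.0
(array([ 0.58659806, -0.05864   , -0.50740334]), np.float64(0.957442103416985))
[ 0.58369435 -0.05849835  0.30361055] 4.0 [-0.23 -0.07  1.61  0.    1.6  -0.25]
```

View pics/w1.png

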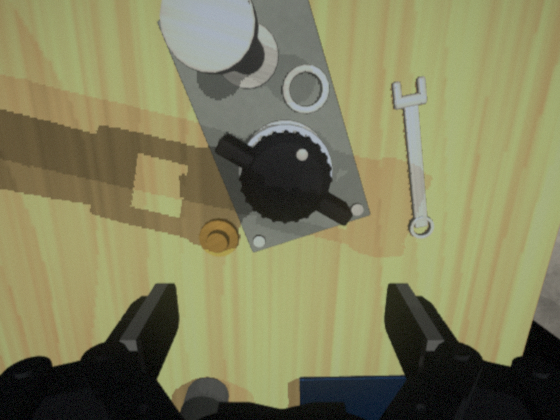

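The wrist view shows the cap centred at (285,177), with lugs at (235,150) and (335,208) and the pin at (302,154). The finger line is about 30° counter-clockwise of the lugs, as I wanted. Next I descend above the cap.

```bash
python3 -m creep '-0.005 0.005 0.1 0 0 0 1; -0.005 0.005 0.2 0 0 0 1; -0.005 0.005 0.3 0 0 0 1; -0.005 0.005 0.4 0 0 0 1; -0.005 0.005 0.48 0 0 0 1; -0.005 0.005 0.55 0 0 0 1; -0.005 0.005 0.58 0 0 0 1; -0.005 0.005 0.58 0 0 0 1'
python3 - <<'E'
from h import *
s=manip.observe(); print(s['ee_pos'],s['joint_pos'].round(2),s['ft_torque'])
im=snap('side','s2.png'); cv2.imwrite('pics/s2c.png',cv2.resize(im[100:310,170:450,::-1],(800,600),interpolation=cv2.INTER_CUBIC))
E
```

```text
time_s: 5.1
ee_pos: [0.5866, -0.0611, 0.1322]
tcp_rot: [-2.199, -2.243, 0.0]
force: [-0.3, 0.1, -0.5]
gripper_width: 1.0
grip_force: 0.0
[ 0.58657494 -0.06105037  0.13219903] [-0.23  0.05  1.79  0.    1.31 -0.25] [ 0.01743332 -0.03801853  0.06236241]
```

View pics/s2c.png

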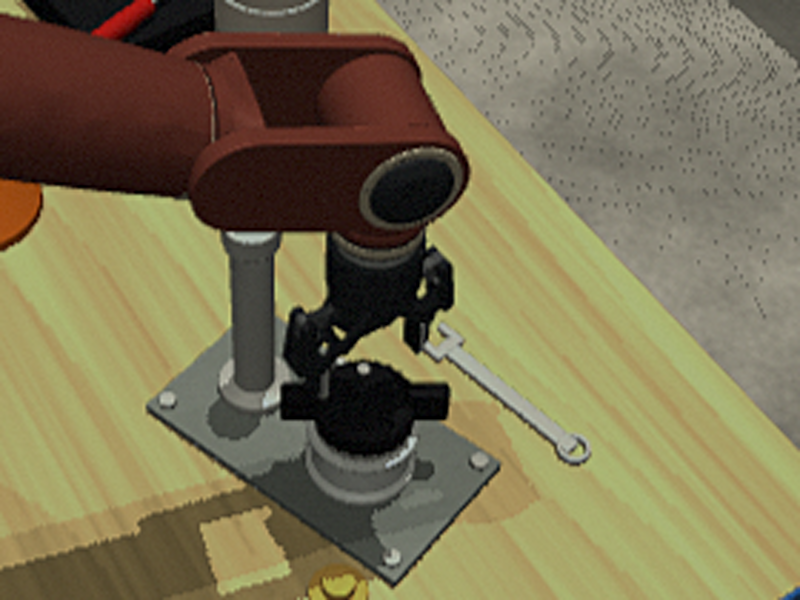

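The side view shows the gripper astride the cap, with the pads beside the lugs and the wrist clear of the riser. Now I descend to engage.

```bash
python3 -m creep '0 0.0 0.03 0 0 0 1; 0 0 0.05 0 0 0 1; 0 0 0.07 0 0 0 1; 0 0 0.085 0 0 0 1; 0 0 0.1 0 0 0 1; 0 0 0.11 0 0 0 1; 0 0 0.115 0 0 0 1; 0 0 0.115 0 0 0 1'
python3 - <<'E'
from h import *
s=manip.observe(); print(s['ee_pos'],s['joint_pos'].round(2),s['force'],s['ft_torque'])
im=snap('side','s3.png'); cv2.imwrite('pics/s3c.png',cv2.resize(im[190:290,250:350,::-1],(600,600),interpolation=cv2.INTER_CUBIC))
E
```

```text
time_s: 6.15
ee_pos: [0.5866, -0.0611, 0.0978]
tcp_rot: [-2.199, -2.243, 0.0]
force: [0.2, 1.1, -0.1]
gripper_width: 1.002
grip_force: 0.0
[ 0.58658387 -0.06109629  0.09776558] [-0.23  0.09  1.81  0.    1.25 -0.25] [ 0.23106615  1.10631778 -0.08350915] [ 0.01677459 -0.02448043  0.00232019]
```

View pics/s3c.png

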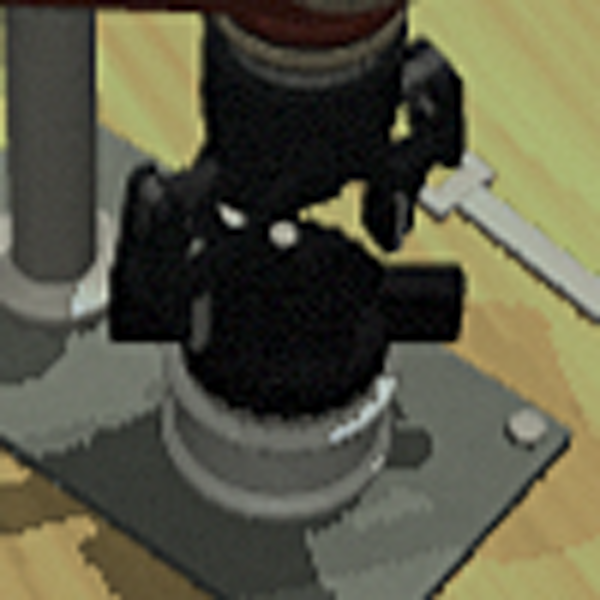

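The fingers straddle the cap at lug height with no contact, and the pin is at (285,233). Now I turn clockwise.

```bash
cat > q.py <<'E'
from h import *
s=manip.observe(); R=Rn.from_rotvec(s['tcp_rot']).as_matrix()
print('yaz',np.arctan2(R[1,1],R[0,1]).round(3),'T',s['ft_torque'].round(2),'F',s['force'].round(1),'j6',s['joint_pos'][5].round(2))
E
python3 -m creep '0 0 0 0 0 0.03 1; 0 0 0 0 0 0.06 1; 0 0 0 0 0 0.09 1; 0 0 0 0 0 0.12 1; 0 0 0 0 0 0.15 1; 0 0 0 0 0 0.18 1; 0 0 0 0 0 0.2 1; 0 0 0 0 0 0.22 1'; python3 q.py; python3 -c "
from h import *
viewer.camera('top');print(fit('top','cap_top',(.585,-.06),-.65))"
```

```text
time_s: 7.2
ee_pos: [0.5867, -0.0612, 0.098]
tcp_rot: [2.553, 1.83, 0.0]
force: [-0.2, -0.2, 1.0]
gripper_width: 1.002
grip_force: 1.0
yaz -0.327 T [-0.05  0.02  0.06] F [-0.2 -0.2  1. ] j6 0.1
(array([ 0.5630101 , -0.05524937, -0.40204663]), np.float64(0.203116822701634))
```

```bash
python3 -m creep '0 0 0 0 0 0.02 1; 0 0 0 0 0 0.04 1; 0 0 0 0 0 0.06 1; 0 0 0 0 0 0.08 1; 0 0 0 0 0 0.1 1; 0 0 0 0 0 0.12 1; 0 0 0 0 0 0.14 1; 0 0 0 0 0 0.16 1'; python3 q.py; python3 -c "
from h import *
viewer.camera('side');m=regions_of('side','cap_top');print([(r['conf'],r['region'].sum()) for r in m]);print(fit('side','cap_top',(.586,-.06),-.9,m[0]['region']))"
```

```text
time_s: 8.3
ee_pos: [0.5867, -0.0611, 0.0979]
tcp_rot: [2.763, 1.495, 0.0]
force: [-0.3, -0.6, 1.7]
gripper_width: 1.002
grip_force: 1.0
yaz -0.579 T [-0.11  0.06  0.08] F [-0.3 -0.6  1.7] j6 0.35
[(0.73, np.int64(1201)), (0.43, np.int64(4223))]
(array([ 0.58758106, -0.05844613, -1.00603076]), np.float64(0.8622584568262691))
```

The cap is turning: its lug is at about -1.0 rad. I'll continue in small steps and watch the torque.

```bash
python3 -m creep '0 0 0 0 0 0.02 1; 0 0 0 0 0 0.04 1; 0 0 0 0 0 0.06 1; 0 0 0 0 0 0.08 1; 0 0 0 0 0 0.1 1; 0 0 0 0 0 0.11 1; 0 0 0 0 0 0.12 1; 0 0 0 0 0 0.12 1'; python3 q.py
```

```text
time_s: 9.4
ee_pos: [0.5866, -0.0611, 0.0978]
tcp_rot: [-2.89, -1.231, 0.0]
force: [0.1, 0.5, -0.4]
gripper_width: 1.003
grip_force: 0.5
yaz -0.766 T [-0.04 -0.08  0.06] F [ 0.1  0.5 -0.4] j6 0.54
```

```bash
python3 -m creep '0 0 0 0 0 0.02 1; 0 0 0 0 0 0.04 1; 0 0 0 0 0 0.06 1; 0 0 0 0 0 0.07 1; 0 0 0 0 0 0.08 1; 0 0 0 0 0 0.09 1; 0 0 0 0 0 0.1 1; 0 0 0 0 0 0.1 1'; python3 q.py
```

```text
time_s: 10.4
ee_pos: [0.5866, -0.0611, 0.0978]
tcp_rot: [-2.978, -1.0, 0.0]
force: [-0.5, 1.2, 0.3]
gripper_width: 0.999
grip_force: 0.5
yaz -0.923 T [ 0.08 -0.04  0.04] F [-0.5  1.2  0.3] j6 0.69
```

```bash
python3 -m creep '0 0 0 0 0 0.02 1; 0 0 0 0 0 0.04 1; 0 0 0 0 0 0.06 1; 0 0 0 0 0 0.07 1; 0 0 0 0 0 0.08 1; 0 0 0 0 0 0.09 1; 0 0 0 0 0 0.1 1; 0 0 0 0 0 0.1 1'; python3 q.py; python3 -c "
from h import *
viewer.camera('side');m=regions_of('side','cap_top');print([(r['conf'],r['region'].sum()) for r in m]);print(fit('side','cap_top',(.586,-.06),-1.45,m[0]['region']))"
```

```text
time_s: 11.4
ee_pos: [0.5866, -0.0611, 0.0978]
tcp_rot: [-3.047, -0.763, 0.0]
force: [0.3, 0.2, -0.4]
gripper_width: 0.997
grip_force: 0.5
yaz -1.08 T [ 0.13 -0.03  0.04] F [ 0.3  0.2 -0.4] j6 0.85
[(0.74, np.int64(1092))]
(array([ 0.58740071, -0.05862   , -1.51357674]), np.float64(0.8254793475150243))
```

```bash
python3 -m creep '0 0 0 0 0 0.02 1; 0 0 0 0 0 0.04 1; 0 0 0 0 0 0.06 1; 0 0 0 0 0 0.07 1; 0 0 0 0 0 0.08 1; 0 0 0 0 0 0.09 1; 0 0 0 0 0 0.1 1; 0 0 0 0 0 0.1 1'; python3 q.py
```

```text
time_s: 12.5
ee_pos: [0.5866, -0.0612, 0.0978]
tcp_rot: [3.098, 0.522, 0.0]
force: [0.1, -0.0, -0.3]
gripper_width: 1.005
grip_force: 0.4
yaz -1.237 T [0.08 0.01 0.03] F [ 0.1 -0.  -0.3] j6 1.01
```

```bash
python3 -m creep '0 0 0 0 0 0.02 1; 0 0 0 0 0 0.04 1; 0 0 0 0 0 0.06 1; 0 0 0 0 0 0.07 1; 0 0 0 0 0 0.08 1; 0 0 0 0 0 0.09 1; 0 0 0 0 0 0.1 1; 0 0 0 0 0 0.1 1'; python3 q.py
```

```text
time_s: 13.5
ee_pos: [0.5866, -0.0612, 0.0978]
tcp_rot: [3.129, 0.277, 0.0]
force: [0.6, 0.4, -0.8]
gripper_width: 0.999
grip_force: 0.5
yaz -1.394 T [ 0.13 -0.05  0.05] F [ 0.6  0.4 -0.8] j6 1.16
```

```bash
python3 -m creep '0 0 0 0 0 0.02 1; 0 0 0 0 0 0.04 1; 0 0 0 0 0 0.06 1; 0 0 0 0 0 0.07 1; 0 0 0 0 0 0.08 1; 0 0 0 0 0 0.09 1; 0 0 0 0 0 0.1 1; 0 0 0 0 0 0.1 1'; python3 q.py; python3 -c "
from h import *
viewer.camera('side');m=regions_of('side','cap_top');print([(r['conf'],r['region'].sum()) for r in m]);print(fit('side','cap_top',(.586,-.06),-1.95,m[0]['region']))"
```

```text
time_s: 14.5
ee_pos: [0.5866, -0.0611, 0.0978]
tcp_rot: [3.141, 0.031, 0.0]
force: [1.0, 0.1, 0.3]
gripper_width: 1.004
grip_force: 0.5
yaz -1.551 T [ 0.13 -0.03  0.02] F [1.  0.1 0.3] j6 1.32
[(0.66, np.int64(806))]
(array([ 0.58599713, -0.05958208, -1.97038476]), np.float64(0.6551794349707305))
```

```bash
python3 -m creep '0 0 0 0 0 0.02 1; 0 0 0 0 0 0.03 1; 0 0 0 0 0 0.04 1; 0 0 0 0 0 0.05 1; 0 0 0 0 0 0.06 1; 0 0 0 0 0 0.07 1; 0 0 0 0 0 0.08 1; 0 0 0 0 0 0.08 1'; python3 q.py
```

```text
time_s: 15.6
ee_pos: [0.5866, -0.0611, 0.0978]
tcp_rot: [3.137, -0.165, 0.0]
force: [0.3, 0.6, 0.8]
gripper_width: 0.998
grip_force: 6.2
yaz -1.676 T [ 0.14 -0.04  0.56] F [0.3 0.6 0.8] j6 1.45
```

```bash
python3 -m creep '0 0 0 0 0 0.02 1; 0 0 0 0 0 0.03 1; 0 0 0 0 0 0.04 1; 0 0 0 0 0 0.05 1; 0 0 0 0 0 0.06 1; 0 0 0 0 0 0.07 1; 0 0 0 0 0 0.08 1; 0 0 0 0 0 0.08 1'; python3 q.py
```

```text
time_s: 16.6
ee_pos: [0.5866, -0.0611, 0.0978]
tcp_rot: [-3.12, 0.363, 0.0]
force: [0.9, 0.1, -0.2]
gripper_width: 1.0
grip_force: 4.2
yaz -1.803 T [ 0.15 -0.06  0.39] F [ 0.9  0.1 -0.2] j6 1.57
```

It has seated: the torque rose and is now falling toward let-go. I'll use finer steps.

```bash
python3 -m creep '0 0 0 0 0 0.01 1; 0 0 0 0 0 0.015 1; 0 0 0 0 0 0.02 1; 0 0 0 0 0 0.025 1; 0 0 0 0 0 0.03 1; 0 0 0 0 0 0.035 1; 0 0 0 0 0 0.04 1; 0 0 0 0 0 0.04 1'; python3 q.py; python3 -c "
from h import *
viewer.camera('side');m=regions_of('side','cap_top');print([(r['conf'],r['region'].sum()) for r in m]);print(fit('side','cap_top',(.586,-.06),-2.3,m[0]['region']))"
```

```text
time_s: 17.6
ee_pos: [0.5866, -0.0612, 0.0978]
tcp_rot: [3.108, -0.461, -0.0]
force: [0.2, 1.0, 1.1]
gripper_width: 1.004
grip_force: 3.2
yaz -1.865 T [ 0.17 -0.03  0.31] F [0.2 1.  1.1] j6 1.64
[(0.63, np.int64(641))]
(array([ 0.58845015, -0.05991107, -2.30119843]), np.float64(0.527804978611555))
```

```bash
python3 -m creep '0 0 0 0 0 0.01 1; 0 0 0 0 0 0.015 1; 0 0 0 0 0 0.02 1; 0 0 0 0 0 0.025 1; 0 0 0 0 0 0.03 1; 0 0 0 0 0 0.035 1; 0 0 0 0 0 0.04 1; 0 0 0 0 0 0.04 1'; python3 q.py
```

```text
time_s: 18.7
ee_pos: [0.5865, -0.0611, 0.0978]
tcp_rot: [3.092, -0.558, -0.0]
force: [-1.1, 0.5, 0.2]
gripper_width: 1.001
grip_force: 0.6
yaz -1.928 T [0.22 0.1  0.  ] F [-1.1  0.5  0.2] j6 1.7
```

The torque dropped to zero, so it has clicked. Now I rise straight up and check.

```bash
python3 -m creep '0 0 -0.03 0 0 0 1; 0 0 -0.1 0 0 0 1; 0 0 -0.2 0 0 0 1; 0 0 -0.3 0 0 0 1; 0 0 -0.4 0 0 0 1; 0 0 -0.55 0 0 0 1; 0 0 -0.68 0 0 0 1; 0 0 -0.68 0 0 0 1'
python3 - <<'E'
from h import *
snap('side','s4.png');print(fit('side','cap_top',(.586,-.06),-2.6))
print(fit('side','cap_top',(.586,-.06),-2.0))
s=manip.observe(); R=Rn.from_rotvec(s['tcp_rot']).as_matrix()
w=viewer.camera_info('wrist'); T=np.eye(4);T[:3,:3]=R;T[:3,3]=s['ee_pos'];C=np.linalg.inv(T@np.array(w['hand_eye']))
import h; i=dict(K=w['K'],R=C[:3,:3],t=C[:3,3]); h.info=lambda n:i
im=snap('wrist','w4.png'); print(fit('wrist','cap_top',(.586,-.06),-2.6))
E
```

```text
time_s: 19.7
ee_pos: [0.5886, -0.0617, 0.309]
tcp_rot: [3.091, -0.558, 0.017]
force: [0.0, 0.0, 0.0]
gripper_width: 1.001
grip_force: 0.0
(array([ 0.58867719, -0.05869111, -2.02515267]), np.float64(0.9267104120428448))
(array([ 0.58861982, -0.05814253, -2.01951908]), np.float64(0.928554187786628))Traceback (most recent call last):
  File "<stdin>", line 7, in <module>
  File "h.py", line 19, in fit
    m=(regions_of(n,name)[0]['region'] if r is None else r)
       ~~~~~~~~~~~~~~~~~~^^^
IndexError: list index out of range
```

View pics/w4.png

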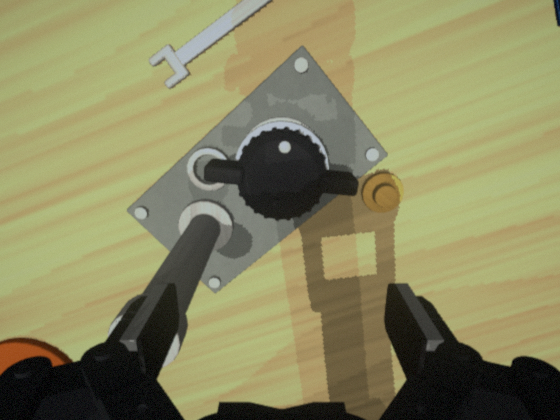

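The wrist view shows the lugs at (222,171) and (340,183), which puts the cap at about -2.02 rad. It sprang back to the seat, so it was at the tipping point and hasn't clicked. I'll turn back, re-engage and push a little further. A second click would only come at a finger angle of about -2.5.

```bash
python3 -m creep '0 0 0.05 0 0 -0.1 1; 0 0 0.1 0 0 -0.2 1; 0 0 0.2 0 0 -0.29 1; 0 0 0.3 0 0 -0.29 1; 0 0 0.45 0 0 -0.29 1; 0 0 0.58 0 0 -0.29 1; 0 0 0.67 0 0 -0.29 1; 0 0 0.68 0 0 -0.29 1'; python3 q.py
```

```text
time_s: 20.95
ee_pos: [0.5837, -0.0605, 0.0937]
tcp_rot: [-3.136, -0.154, 0.012]
force: [-0.8, -0.1, 0.4]
gripper_width: 0.998
grip_force: 0.0
yaz -1.472 T [-0.01  0.05 -0.02] F [-0.8 -0.1  0.4] j6 1.24
```

```bash
python3 -m creep '0 0 0 0 0 0.04 1; 0 0 0 0 0 0.08 1; 0 0 0 0 0 0.12 1; 0 0 0 0 0 0.16 1; 0 0 0 0 0 0.2 1; 0 0 0 0 0 0.23 1; 0 0 0 0 0 0.25 1; 0 0 0 0 0 0.25 1'; python3 q.py;python3 -c "
from h import *
viewer.camera('side');m=regions_of('side','cap_top');print([(r['conf'],r['region'].sum()) for r in m]);print(fit('side','cap_top',(.586,-.06),-2.3,m[0]['region']))"
```

```text
time_s: 21.95
ee_pos: [0.5867, -0.0611, 0.0985]
tcp_rot: [3.108, -0.46, 0.0]
force: [-1.9, -0.2, 0.6]
gripper_width: 1.001
grip_force: 1.7
yaz -1.865 T [0.1  0.37 0.17] F [-1.9 -0.2  0.6] j6 1.63
[(0.63, np.int64(670))]
(array([ 0.58799461, -0.06022628, -2.29156161]), np.float64(0.5422686750691669))
```

```bash
python3 -m creep '0 0 0 0 0 0.01 1; 0 0 0 0 0 0.02 1; 0 0 0 0 0 0.03 1; 0 0 0 0 0 0.04 1; 0 0 0 0 0 0.05 1; 0 0 0 0 0 0.06 1; 0 0 0 0 0 0.07 1; 0 0 0 0 0 0.07 1'; python3 q.py
python3 - <<'E'
from h import *
im=snap('side','s5.png'); cv2.imwrite('pics/s5c.png',cv2.resize(im[190:290,250:350,::-1],(600,600),interpolation=cv2.INTER_CUBIC))
E
```

```text
time_s: 23.05
ee_pos: [0.5866, -0.0614, 0.0975]
tcp_rot: [3.077, -0.631, 0.0]
force: [0.9, -0.7, -1.0]
gripper_width: 0.999
grip_force: 0.0
yaz -1.975 T [ 0.02 -0.02  0.03] F [ 0.9 -0.7 -1. ] j6 1.75
```

View pics/s5c.png

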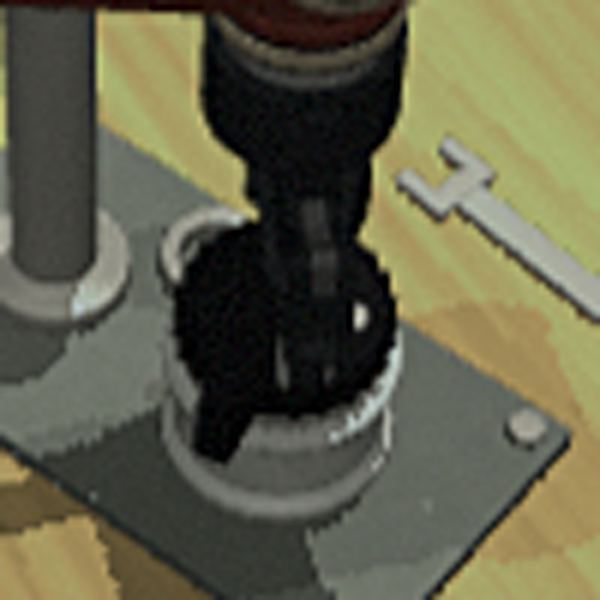

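There is now a clear gap between the finger (about (300,365)) and the near lug (about (225,425)), and the pad force is 0, so the lug jumped ahead. Rising to check.

```bash
python3 -m creep '0 0 -0.03 0 0 0 1; 0 0 -0.1 0 0 0 1; 0 0 -0.2 0 0 0 1; 0 0 -0.3 0 0 0 1; 0 0 -0.4 0 0 0 1; 0 0 -0.55 0 0 0 1; 0 0 -0.68 0 0 0 1; 0 0 -0.68 0 0 0 1'
python3 - <<'E'
from h import *
snap('side','s6.png');print(fit('side','cap_top',(.586,-.06),-2.6));print(fit('side','cap_top',(.586,-.06),-2.1))
a=cv2.imread('pics/side1.png').astype(int);b=cv2.imread('pics/s6.png')
cv2.imwrite('pics/s6c.png',cv2.resize(b[140:350,170:450],(800,600)))
E
```

```text
time_s: 24.1
ee_pos: [0.5886, -0.0616, 0.309]
tcp_rot: [3.077, -0.631, 0.017]
force: [-0.9, -0.3, -0.3]
gripper_width: 0.995
grip_force: 0.0
(array([ 0.58784894, -0.06036154, -2.68679157]), np.float64(0.921659879775063))
(array([ 0.5884008 , -0.06015374, -2.17700404]), np.float64(0.7217063652267528))
```

View pics/s6c.png

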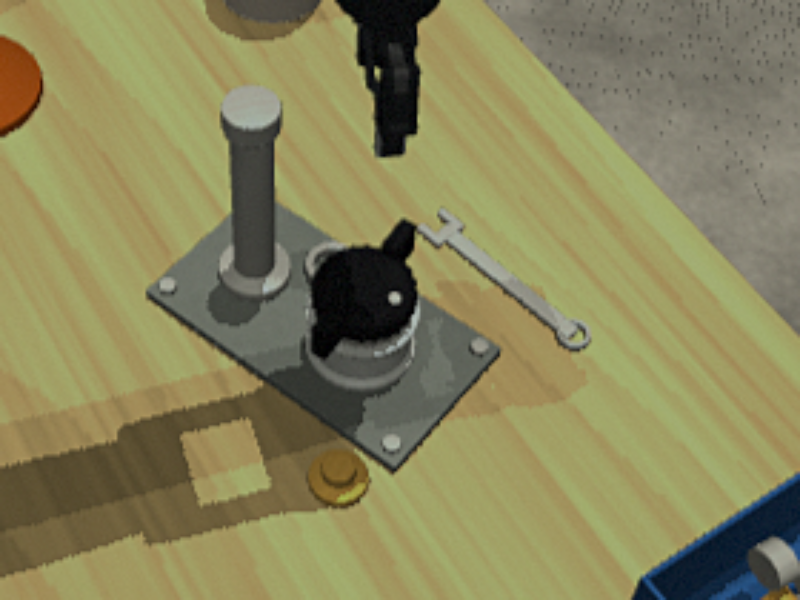

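The cap is now at about -2.65 rad, roughly 0.6 past the seat, which is one click. The lugs are at (405,240) and (325,340). The ring, spanner and bung haven't moved, and the gripper is well clear.

```bash
python3 -c "
from h import *
print(ticket.sign_off())"
```

```text
the job is handed in; nothing more can be done
None
```

The cap is seated and has clicked once, about 0.65 rad past its seat in the last picture. The first push stopped just short and sprang back, so I pushed again. The gripper is raised clear, nothing else was disturbed, and the job was handed in at about 24 s.

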